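# Pack up the test-rig bed to its setting gauge

### The job

Build up the bed of the blade-test rig with packing plates, laid flat along the bed, centred and square, so that the top of the stack is level with the top of the round steel gauge that stands in the bed's yoke: pick the plates that together give just that height, put thicker plates under thinner ones, and leave all other plates off the bed. Set each plate down rather than dropping it, and do not disturb the gauges, the bottle, the jar or the screwdriver.

Things in the scene. Friction and masses are not known exactly. Their poses are not given: they have to be found in the camera images.
- plate_12: loose aluminium packing plate, 90 mm long x 60 mm wide x 12 mm thick, starting flat on top of the 48 mm plate; origin at the centre of its underside, x along its length, z up. Two black dots on top show the long axis. The four plates are all 60 mm wide and differ in thickness and length (12 x 90, 18 x 105, 26 x 120, 48 x 135 mm); 0.13 to 0.85 kg
- plate_18: loose aluminium packing plate, 105 mm long x 60 mm wide x 18 mm thick, lying flat on the table; origin at the centre of its underside, x along its length, z up. Two black dots on top show the long axis. The four plates are all 60 mm wide and differ in thickness and length (12 x 90, 18 x 105, 26 x 120, 48 x 135 mm); 0.13 to 0.85 kg
- plate_26: loose aluminium packing plate, 120 mm long x 60 mm wide x 26 mm thick, lying flat on the table; origin at the centre of its underside, x along its length, z up. Two black dots on top show the long axis. The four plates are all 60 mm wide and differ in thickness and length (12 x 90, 18 x 105, 26 x 120, 48 x 135 mm); 0.13 to 0.85 kg
- plate_48: loose aluminium packing plate, 135 mm long x 60 mm wide x 48 mm thick, lying flat on the table; origin at the centre of its underside, x along its length, z up. Two black dots on top show the long axis. The four plates are all 60 mm wide and differ in thickness and length (12 x 90, 18 x 105, 26 x 120, 48 x 135 mm); 0.13 to 0.85 kg
- gauge_68_top (a point): centre of the flat top of a loose round steel setting gauge, 68 mm tall (base disc 44 mm across and 12 mm high, stem 20 mm across); this point is 68 mm above the table. Three such gauges (68, 86, 104 mm): one stands in the yoke of the bed and is the one that counts, the other two are parked
- gauge_86_top (a point): centre of the flat top of a loose round steel setting gauge, 86 mm tall (base disc 44 mm across and 12 mm high, stem 20 mm across); this point is 86 mm above the table. Three such gauges (68, 86, 104 mm): one stands in the yoke of the bed and is the one that counts, the other two are parked
- gauge_104_top (a point): centre of the flat top of a loose round steel setting gauge, 104 mm tall (base disc 44 mm across and 12 mm high, stem 20 mm across); this point is 104 mm above the table. Three such gauges (68, 86, 104 mm): one stands in the yoke of the bed and is the one that counts, the other two are parked
- bed_top (a point): centre of the top face of the fixed bed, a dark steel slab 156 x 104 mm, top 30 mm above the table; x is the slab's long axis, along which the plates lie, z up. White lines on it show the 60 mm wide lane and its middle. At its +x end stands a fixed grey upright: 80 mm wide in y, 34 mm deep, its near face 84 mm from this point, its top 150 mm above the table. The gauge yoke (two low prongs 14 mm high) is at the -x end
- gauge_spot (a point): point on the table between the two prongs of the bed's yoke, 108 mm from the bed's centre along the bed's -x; the gauge that counts stands here, its base edge 8 mm from the slab
- oil_bottle: bystander: clear bottle with white cap, 54 mm across, 150 mm tall; origin at the centre of its underside
- jar: bystander: glass jar with black lid, 60 mm across, 75 mm tall; origin at the centre of its underside
- screwdriver: bystander: screwdriver lying on the table, 170 mm long, along its x; origin under its middle, on the table
There are look-alikes about, which are no part of the job. Leave any orange look-alike of the plate_12 alone. Leave any blue look-alike of the part that bears gauge_86_top alone.

How it is judged:
By the outcome, as a careful person would: the job done as asked, in the order asked, and still so for the second after the job is handed in, with the robot touching nothing.
It also fails if it takes over 64 s, if anything falls off the work surface, if the arm or the gripper's body presses on something with over 40 N, if the wrist force passes 120 N, or if a joint passes its speed limit or range.

### The arm

A 6-joint arm with a two-finger parallel gripper is mounted at the origin on the work surface. World frame = base frame: x ahead of the robot, y to its left, z up, the work surface at z = 0. Lengths are in m, angles in rad, forces in N, time in s.
With the tool pointing down it reaches from about 0.275 to 0.75 m from the base axis. Payload 10.2 kg.
Tool frame: the origin (TCP) lies midway between the tips of the shut fingers; the grasp point (between the pads) lies 19 mm behind it (env.hold_point_z is the distance from the TCP to the grasp point, in m); z points along the fingers, y is the line along which they close (so a half turn about z gives the same grasp; the last joint's range is limited). The gripper opens to 85 mm and grips with 20 to 120 N. Pads are 22 mm wide; open, the fingers measure 114 mm over their backs; the gripper's body (76 mm by 85 mm) begins 54 mm behind the grasp point. The pads swing forward as they close: fully open they stand 13 mm farther back than shut.
Start: joints at [0.965, 0.313, 1.498, -0, 1.331, -0.223], TCP at [0.196, 0.487, 0.2] pointing down, gripper open.
Joint ranges: [-2.94, 2.94], [-0.97, 2.17], [0.19, 2.56], [-1.23, 4.37], [0.02, 3.11], [-2.88, 2.88]. Speed limits (rad/s): [2.39, 2.39, 3.01, 3.14, 3.14, 3.14].

### API

Orientations are given as a unit quaternion [x, y, z, w].
In Python, from bench import env, kinematics, monitor, eyes, job gives the robot as it stands. The module is installed in compiled form; this text tells all that it offers. Calls block until the motion is done:
- env.reach(position, orientation): joint-space move of the TCP to a pose.
- env.movel(position, velocity=0.15, frame=None, guard=None): straight line of the TCP; frame=None keeps the orientation; velocity is the mean speed in m/s. With guard (N) it stops when the force on the tool has changed by that much, and returns True; else False.
- env.set_joints(angles): joint-space move.
- env.release() and env.close_gripper(effort=None): open the fingers fully, or close them until they stop; effort is the grip in N (None keeps the last).
- env.hold(seconds).
- kinematics.ik(position, orientation): joint angles nearest the present ones, or None.
- monitor.sense(): the state.
- eyes.grab_frame(name): name is "scene" or "top"; returns a dict with "frame" (384x512x3 uint8, red, green, blue), "mtx" (3x3 intrinsics, pixels), "view" (4x4, takes a point from world to camera coordinates). Camera axes: x right, y down, z forward; pixel columns grow to the right and rows downward; lengths in m; the calibration is good to about 2 mm. A picture is of the moment at which its call begins. There is no depth.
A pose or a line that the arm cannot do raises env.MotionError and nothing moves.
- job.hand_in(): hands the job in; it is judged then, once.
The state is a dict: "clock": time; "joints": joint angles; "qvel": joint speeds; "joint_efforts": joint torques, N m; "position": TCP position; "ee_rot": TCP orientation; "contact_force": force on the tool from outside, world axes, zero at the start; "ft_torque": the same for the moment, N m; "finger_gap": opening from 0.0 (shut) to 1.0 (fully open); "gripper_force": force on a finger pad.
Only numpy, scipy, OpenCV 4.12 (cv2) and the standard library are available. Lean on these libraries where they do the work, as an engineer would, in place of code of your own. Each camera call takes 0.05 s, during which the arm holds its last target. There are 200 camera calls.

## Working session

There is one attempt and no reset: what is moved stays moved. The work goes in short steps, each a Python script; the robot and the scene stay as the last script left them, time stands still between calls to the robot, and variables do not carry over. Pictures are saved under pics/ and viewed, at most 10 in all, crops included, and the job is handed in when it is done.

```bash
mkdir -p pics; python3 - <<'E'
from bench import env,kinematics,monitor,eyes,job
import cv2,numpy as np,pickle
for n in("scene","top"):
    f=eyes.grab_frame(n); pickle.dump(f,open(f"{n}0.pkl","wb"))
    cv2.imwrite(f"pics/{n}0.png",cv2.resize(f["frame"][:,:,::-1],(800,600),interpolation=cv2.INTER_CUBIC))
    print(n,f["mtx"].round(1).tolist(),np.linalg.inv(f["view"]).round(3).tolist())
print(env.hold_point_z,monitor.sense()["clock"],monitor.sense()["ee_rot"])
E
```

```text
scene [[395.2, 0.0, 251.7], [0.0, 395.2, 189.7], [0.0, 0.0, 1.0]] [[-0.567, 0.461, -0.682, 1.153], [0.823, 0.31, -0.475, 0.434], [-0.008, -0.831, -0.556, 0.613], [0.0, 0.0, 0.0, 1.0]]
top [[411.9, 0.0, 248.8], [0.0, 411.9, 188.2], [0.0, 0.0, 1.0]] [[0.015, -0.998, 0.057, 0.443], [-1.0, -0.014, 0.027, -0.016], [-0.026, -0.057, -0.998, 1.127], [0.0, 0.0, 0.0, 1.0]]
0.0187 0.1 [ 1.90216472e-01  9.81742005e-01 -5.22459603e-04 -2.35655322e-04]
```

View pics/top0.png

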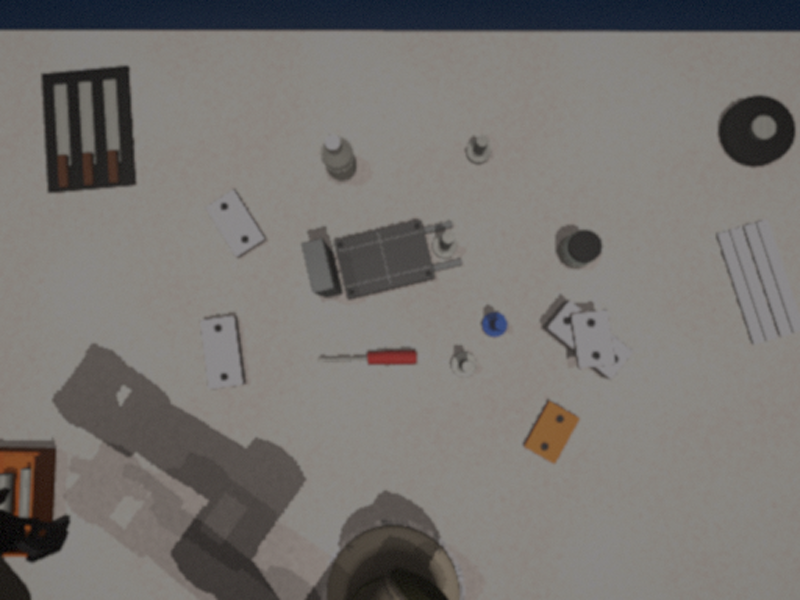

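View pics/scene0.png

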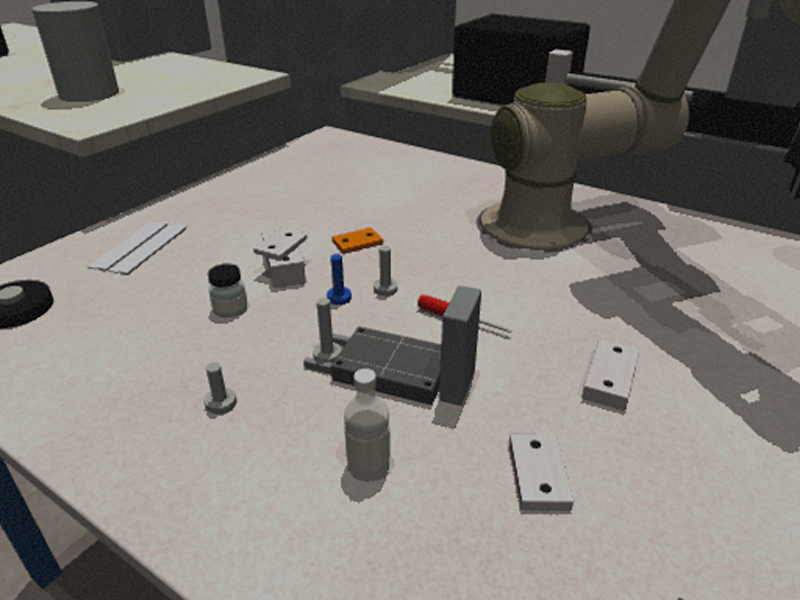

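```bash
python3 - <<'E'
import cv2,pickle
t=pickle.load(open("top0.pkl","rb"))["frame"][:,:,::-1];s=pickle.load(open("scene0.pkl","rb"))["frame"][:,:,::-1]
def c(im,x,y,w,h,k,n): cv2.imwrite(n,cv2.convertScaleAbs(cv2.resize(im[y:y+h,x:x+w],None,fx=k,fy=k,interpolation=cv2.INTER_CUBIC),alpha=1.5))
c(t,190,85,133,100,6,"pics/tb.png")   # bed
c(s,120,140,200,150,4,"pics/sg.png")
a=[t[115:255,125:175],t[180:250,340:410]]
import numpy as np
A=cv2.resize(a[0],None,fx=4,fy=4,interpolation=cv2.INTER_CUBIC);B=cv2.resize(a[1],None,fx=8,fy=8,interpolation=cv2.INTER_CUBIC)
cv2.imwrite("pics/tp.png",cv2.convertScaleAbs(np.hstack([A,B]),alpha=1.5))
E
```

```text
(no output)
```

View pics/tb.png

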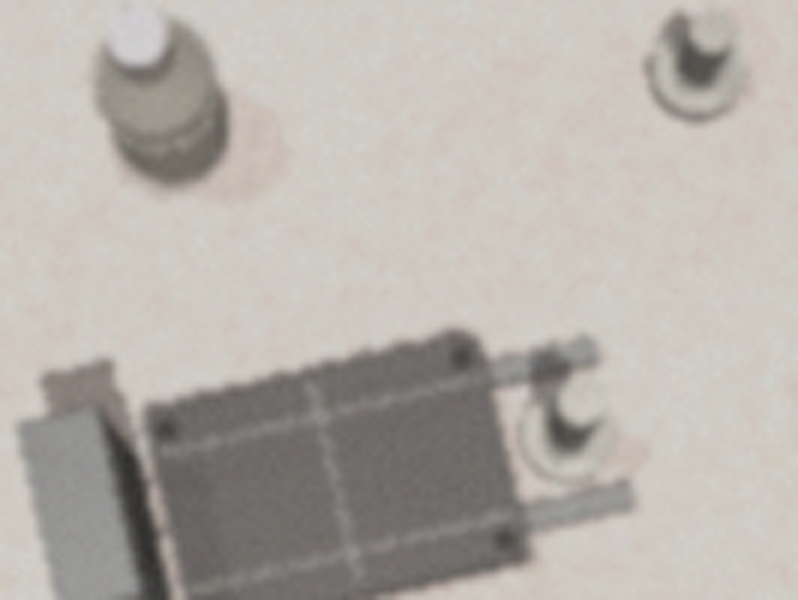

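View pics/sg.png

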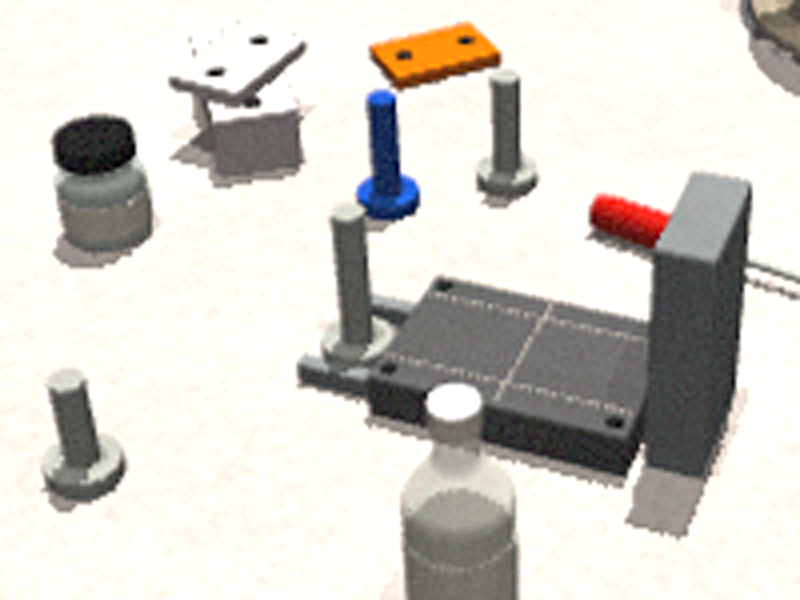

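View pics/tp.png

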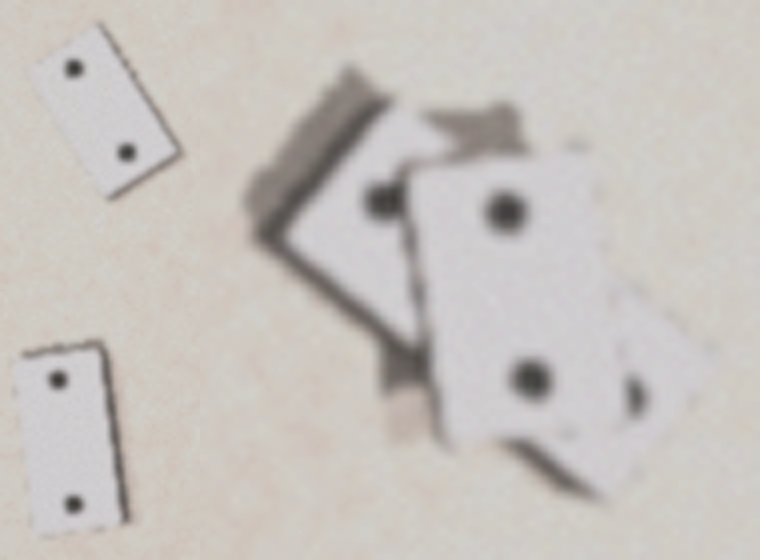

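The scene shows the yoke gauge at tb (583,400), with parked grey gauges at tb (712,32) and near the screwdriver. The blue gauge and the orange plate are look-alikes to leave alone. White plates: the lower-left one is the longer and thicker (26), the upper-left is 18, and the stack on the right is 12 on 48. Next I triangulate.

```bash
cat > h.py <<'E'
import numpy as np,pickle,cv2
C={n:pickle.load(open(f"{n}0.pkl","rb")) for n in("scene","top")}
def ray(n,p):
    c=C[n];T=np.linalg.inv(c["view"]);return T[:3,3],T[:3,:3]@np.linalg.inv(c["mtx"])@[p[0],p[1],1]
def at(n,p,z):
    o,d=ray(n,p);return o+d*(z-o[2])/d[2]
def tri(pt,ps):
    o,d=ray("top",pt);q,e=ray("scene",ps);s=np.linalg.lstsq(np.c_[d,-e],q-o,rcond=None)[0]
    a,b=o+d*s[0],q+e*s[1];return (a+b)/2,np.linalg.norm(a-b)
E
python3 - <<'E'
from h import *
tb=lambda x,y:(190+x/6-.42,85+y/6-.42); sg=lambda x,y:(120+x/4-.38,140+y/4-.38); A=lambda x,y:(125+x/4-.38,115+y/4-.38); B=lambda x,y:(340+(x-200)/8-.44,180+y/8-.44)
for n,a,b in(("yoke",tb(583,400),sg(350,211)),("far",tb(712,32),sg(68,380)),("near",(465/1.5625,364/1.5625),sg(505,76))):
    p,e=tri(a,b);print(n,p.round(4),round(e,4))
def plate(n,p,q,z):
    a,b=at("top",p,z),at("top",q,z);d=b-a;print(n,((a+b)/2).round(4),"yaw",round(np.degrees(np.arctan2(d[1],d[0])),1),"dots",np.linalg.norm(d).round(4))
plate("26",A(58,380),A(74,504),.026);plate("18",A(74,69),A(127,153),.018)
plate("12",B(507,212),B(532,380),.060);plate("48",B(383,202),B(635,398),.048)
plate("bed holes",tb(165,430),tb(505,538),.03)
plate("lane1",tb(490,378),tb(165,452),.03);plate("lane2",tb(522,512),tb(195,590),.03);plate("mid",tb(318,415),tb(355,550),.03)
E
```

```text
yoke [ 0.5948 -0.081   0.1036] 0.0014
far [ 0.7621 -0.1382  0.0672] 0.0004
near [ 0.3926 -0.1127  0.0881] 0.0025
26 [0.4029 0.3013 0.026 ] yaw -170.8 dots 0.0837
18 [0.6281 0.2867 0.018 ] yaw -146.4 dots 0.0689
12 [ 0.4358 -0.3233  0.06  ] yaw -171.7 dots 0.0542
48 [ 0.4344 -0.3232  0.048 ] yaw -127.5 dots 0.102
bed holes [0.5672 0.024  0.03  ] yaw -107.0 dots 0.1595
lane1 [0.598  0.0277 0.03  ] yaw 103.6 dots 0.149
lane2 [0.5372 0.0129 0.03  ] yaw 104.2 dots 0.1497
mid [0.5678 0.0231 0.03  ] yaw -163.9 dots 0.0628
```

The yoke gauge measures 104 mm (z = 0.1036, and the parked ones come out at 67 and 88). The stack is therefore 48 + 26 on the 30 mm bed. The white plate on the 48 is plate_12 at tp (520,296); the orange look-alike stays put. I'll move plate_12 onto the bare table first.

```bash
cat > mv.py <<'E'
from bench import env,kinematics,monitor,eyes,job
from scipy.spatial.transform import Rotation as R
import numpy as np
def q(deg,pos):
    best=None
    for a in(deg,deg+180):
        o=(R.from_euler('z',a,degrees=True)*R.from_euler('x',180,degrees=True)).as_quat()
        j=kinematics.ik(pos,o)
        if j is not None and (best is None or abs(j[5])<best[0]): best=(abs(j[5]),o)
    return best[1]
def st(t=""):
    s=monitor.sense();print(t,"t",round(s["clock"],2),np.round(s["position"],4),"gap",round(s["finger_gap"],3),"F",np.round(s["contact_force"],1),"g",np.round(s["gripper_force"],1))
def go(x,y,z,yaw): env.reach([x,y,z],q(yaw,[x,y,z]))
def pick(x,y,tz,yaw,hi,lift,eff=60):
    go(x,y,hi,yaw); o=q(yaw,[x,y,tz])
    g=env.movel([x,y,tz],.12,guard=15); st(f"down guard={g}")
    env.close_gripper(eff); st("closed"); env.movel([x,y,lift],.15); st("lifted")
def place(x,y,tz,yaw,hi):
    go(x,y,hi,yaw); env.movel([x,y,tz+.012],.15); env.hold(.2)
    g=env.movel([x,y,tz-.004],.03,guard=5); st(f"set guard={g}")
    env.release(); env.hold(.1); env.movel([x,y,hi],.2); st("clear")
E
python3 - <<'E'
from mv import *
st()
pick(.4358,-.3233,.045,8.3,.16,.16,40)
place(.33,-.48,-.003+.001+.002,8.3,.12)
E
```

```text
t 0.1 [0.1959 0.4868 0.1996] gap 1.0 F [ 0.1 -1.   0.3] g 0.0
down guard=False t 4.17 [ 0.4361 -0.3237  0.0457] gap 0.998 F [ 0.2 -0.4  0.4] g 0.0
closed t 4.94 [ 0.4358 -0.3233  0.045 ] gap 0.001 F [ 0.2 -0.1 -0.2] g 0.0
lifted t 5.86 [ 0.4355 -0.3229  0.1591] gap -0.002 F [ 0.2 -0.5 -0.2] g 0.0
set guard=False t 8.4 [ 0.33   -0.4801 -0.004 ] gap 0.001 F [-0.9  0.6  0.4] g 0.0
clear t 10.05 [ 0.3297 -0.4794  0.1188] gap 0.996 F [ 1.4 -0.4 -0.7] g 0.0
```

The grasp closed on nothing, so I'll look.

```bash
python3 - <<'E'
from mv import *
import cv2
t=eyes.grab_frame("top")["frame"][:,:,::-1];s=eyes.grab_frame("scene")["frame"][:,:,::-1]
f=lambda im,k:cv2.convertScaleAbs(cv2.resize(im,None,fx=k,fy=k,interpolation=cv2.INTER_CUBIC),alpha=1.5)
cv2.imwrite("pics/m.png",np.hstack([f(t[170:270,320:420],4),f(s[100:200,140:240],4)]))
E
```

```text
(no output)
```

View pics/m.png

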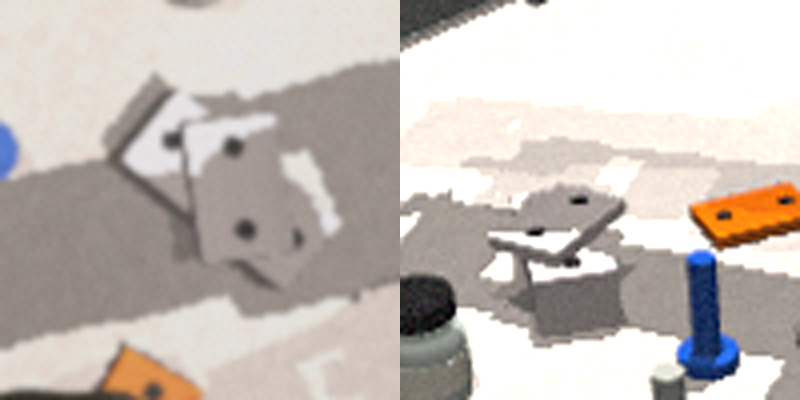

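```bash
python3 - <<'E'
from h import *
sg=lambda x,y:(120+x/4-.38,140+y/4-.38); B=lambda x,y:(340+(x-200)/8-.44,180+y/8-.44)
for n,a,b in(("12a",B(507,212),sg(216,71)),("12b",B(532,380),sg(260,40)),("12a'",B(507,212),sg(260,40)),("48a",B(383,202),sg(252,101)),("12 corner",B(410,165),sg(240,101)),("12 corner2",B(595,150),sg(172,82)),("12c3",B(445,445),sg(304,42))):
    p,e=tri(a,b);print(n,p.round(4),round(e,4))
c=C["scene"]
for P in([.4358,-.3233,.06],[.4358,-.3233,.048],[.434,-.323,.03]):
    v=c["view"]@[*P,1];p=c["mtx"]@v[:3];p=p[:2]/p[2];print(P,(4*(p-[120,140])).round())
E
```

```text
12a [ 0.4627 -0.3194  0.0605] 0.0004
12b [ 0.4089 -0.3271  0.0596] 0.0005
12a' [ 0.4538 -0.2996  0.09  ] 0.0272
48a [ 0.4657 -0.283   0.0488] 0.0009
12 corner [ 0.4759 -0.2884  0.0524] 0.005
12 corner2 [ 0.4821 -0.3485  0.0517] 0.0037
12c3 [ 0.3881 -0.3011  0.0563] 0.0014
[0.4358, -0.3233, 0.06] [237.  54.]
[0.4358, -0.3233, 0.048] [239.  68.]
[0.434, -0.323, 0.03] [243.  89.]
```

Plate 12 is where I measured it, yet the shut fingers at z = -0.004 met no table. The real tool tip must be offset from the reported one, so I'll check with a shut-finger touch on bare table and a picture.

```bash
python3 - <<'E'
from mv import *
import cv2
env.close_gripper(20); env.movel([.33,-.48,.03],.2); env.hold(.2)
st("pre"); g=env.movel([.33,-.48,-.04],.04,guard=5); st(f"touch {g}")
ft={n:eyes.grab_frame(n) for n in("top","scene")}
import pickle; pickle.dump(ft,open("touch.pkl","wb"))
f=lambda im,k:cv2.convertScaleAbs(cv2.resize(im[:,:,::-1],None,fx=k,fy=k,interpolation=cv2.INTER_CUBIC),alpha=1.4)
cv2.imwrite("pics/touch.png",np.hstack([f(ft["top"]["frame"][170:320,350:483],3),f(ft["scene"]["frame"][60:210,60:193],3)]))
env.movel([.33,-.48,.1],.2)
for n in ft:
    v=ft[n]["view"]@[.33,-.48,0,1];p=ft[n]["mtx"]@v[:3];print(n,(p[:2]/p[2]).round(1))
E
```

```text
pre t 11.72 [ 0.3303 -0.4807  0.0314] gap 0.002 F [ 0.3 -0.   0.6] g 0.0
touch True t 13.08 [ 0.33   -0.4799 -0.0311] gap 0.005 F [-1.   1.9  6.6] g 3.2
top [432.  256.7]
scene [168.7 144.3]
```

View pics/touch.png

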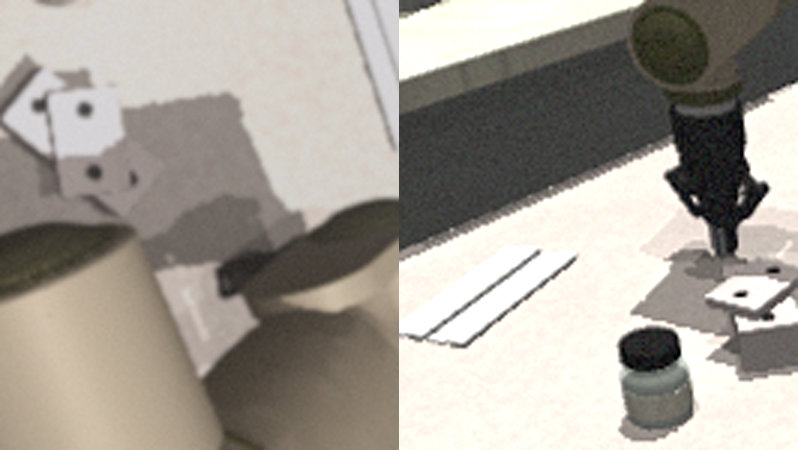

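Contact came at reported z = -0.031, so real z = reported + 0.030, while the tip's xy agrees in the scene view: tip at (167.7,146), expected (168.7,144.3). I'll apply the offset and retry plate 12.

```bash
sed -i 's/^def q/Z=-.030\ndef q/' mv.py; python3 - <<'E'
import mv
from mv import *
env.release()
pick(.4358,-.3233,.045+Z,8.3,.13+Z,.14+Z,40)
s=monitor.sense()["finger_gap"]
if s>.5: place(.33,-.48,-.003+Z,8.3,.12+Z)
E
```

```text
down guard=False t 16.42 [ 0.436  -0.3239  0.0156] gap 0.999 F [-0.   0.4  0.6] g 0.0
closed t 16.8 [ 0.436  -0.3235  0.016 ] gap 0.691 F [-1.3  1.8  5.4] g 43.4
lifted t 17.58 [ 0.4354 -0.3228  0.109 ] gap 0.685 F [ 0.3  0.4 -2.2] g 43.3
set guard=True t 19.88 [ 0.33   -0.4801 -0.032 ] gap 0.69 F [-1.   0.8  6.5] g 44.3
clear t 21.14 [ 0.3297 -0.4794  0.0888] gap 1.0 F [-0.9  0.9  0.6] g 0.0
```

```bash
python3 - <<'E'
from mv import *
import cv2
env.movel([.33,-.48,.2],.25)
im=eyes.grab_frame("top")["frame"][:,:,::-1]
cv2.imwrite("pics/p48.png",cv2.convertScaleAbs(cv2.resize(im[185:255,340:440],None,fx=8,fy=8,interpolation=cv2.INTER_CUBIC),alpha=1.5))
E
```

```text
(no output)
```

View pics/p48.png

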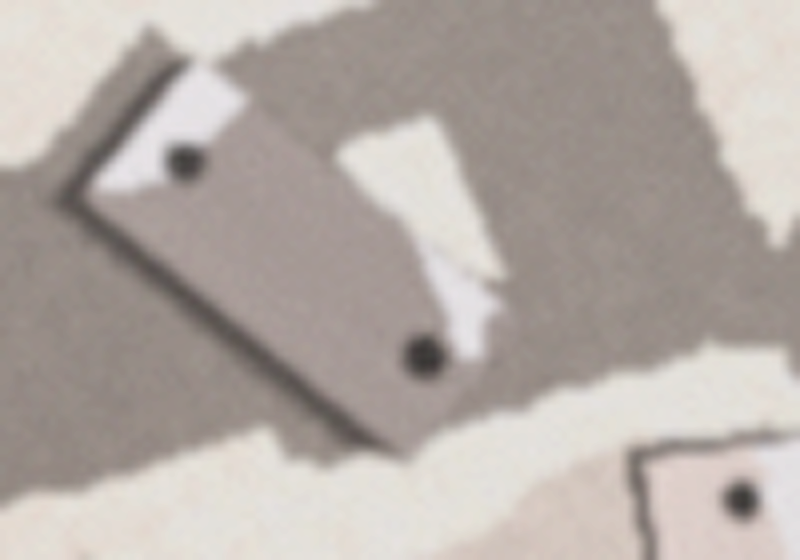

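Plate 48's dots are at crop (185,162) and (425,356). Plate 12 lies flat on the table, lower right. Next I move 48 to the bed.

```bash
python3 - <<'E'
from mv import *
from h import at,C
import cv2
p=[at("top",(340+x/8-.44,185+y/8-.44),.048) for x,y in((185,162),(425,356))]
c=(p[0]+p[1])/2;d=p[0]-p[1];yaw=np.degrees(np.arctan2(d[1],d[0]));print(c.round(4),yaw.round(1))
env.release()
pick(c[0],c[1],.012+Z,yaw,.12+Z,.17+Z,110)
if monitor.sense()["finger_gap"]>.5:
    place(.5675,.0235,.042+Z,104.2,.18+Z)
    env.hold(.05)
E
```

```text
[ 0.4347 -0.322   0.048 ] 51.4
down guard=False t 23.93 [ 0.4351 -0.3224 -0.0173] gap 0.997 F [ 0.3  0.2 -1. ] g 0.0
closed t 24.3 [ 0.4353 -0.3225 -0.0169] gap 0.682 F [0.4 0.2 6.3] g 120.1
lifted t 25.5 [ 0.4343 -0.3215  0.1389] gap 0.684 F [-0.6  0.5 -7. ] g 118.8
set guard=True t 28.49 [0.5676 0.0235 0.0131] gap 0.686 F [-1.6 -0.8  6.1] g 120.4
clear t 29.82 [0.5669 0.0236 0.1488] gap 0.999 F [ 0.1  0.4 -0.2] g 0.0
```

```bash
python3 - <<'E'
from mv import *
import cv2
pick(.4029,.3013,.005+Z,9.2,.19+Z,.20+Z,80)
im=eyes.grab_frame("top")["frame"][:,:,::-1]
cv2.imwrite("pics/b48.png",cv2.convertScaleAbs(cv2.resize(im[125:205,195:300],None,fx=7,fy=7,interpolation=cv2.INTER_CUBIC),alpha=1.8))
E
```

```text
down guard=False t 32.79 [ 0.4032  0.3015 -0.0245] gap 1.0 F [ 0.8 -0.2  1. ] g 0.0
closed t 33.17 [ 0.4031  0.3013 -0.0241] gap 0.679 F [-2.7 -2.7 10.2] g 87.7
lifted t 34.62 [0.4025 0.3011 0.1691] gap 0.682 F [-0.3  0.1 -5. ] g 86.3
```

View pics/b48.png

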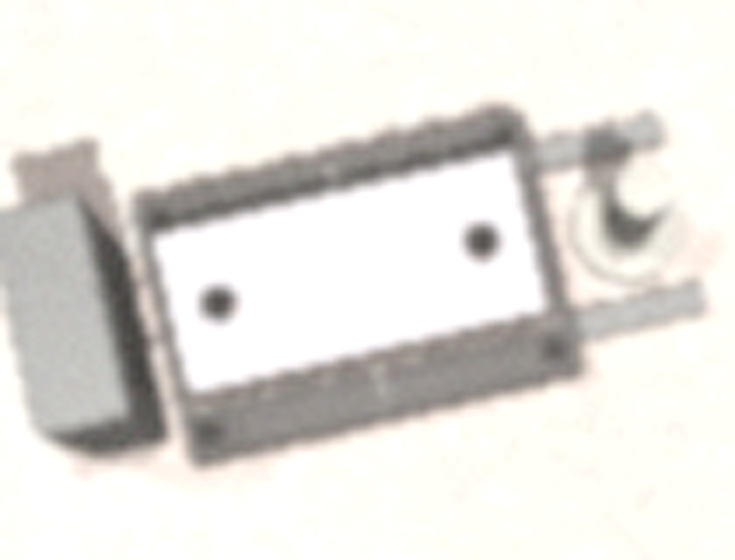

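Plate 48 sits on the bed with dots at (218,302) and (482,241). I compare that with the bed holes.

```bash
python3 - <<'E'
from h import at
import numpy as np
P=lambda x,y,z:at("top",(195+x/7-.43,125+y/7-.43),z)
a,b=P(218,302,.078),P(482,241,.078);d=a-b
print("48",((a+b)/2).round(4),np.degrees(np.arctan2(d[1],d[0])).round(1))
h=[P(*u,.03) for u in((152,212),(512,130),(553,347),(208,430))]
print("bed",np.mean(h,0).round(4),[np.degrees(np.arctan2(*(v[1::-1]))).round(1) for v in(h[0]-h[1],h[3]-h[2])])
e=[P(*u,.03) for u in((138,195),(520,108),(582,372),(200,462))]
print("corners",np.mean(e,0).round(4),[np.degrees(np.arctan2(*(v[1::-1]))).round(1) for v in(e[0]-e[1],e[3]-e[2])])
E
```

```text
48 [0.5665 0.0243 0.078 ] 103.8
bed [0.5691 0.0238 0.03  ] [np.float64(103.6), np.float64(104.3)]
corners [0.5674 0.0223 0.03  ] [np.float64(103.6), np.float64(104.1)]
```

48 is within 2 mm of centre and square. Now 26 goes on top.

```bash
python3 - <<'E'
from mv import *
import cv2
place(.5673,.0237,.0835+Z,104.0,.21+Z)
env.set_joints([0.965,0.313,1.498,0,1.331,-0.223]); st("home")
f={n:eyes.grab_frame(n)["frame"][:,:,::-1] for n in("top","scene")}
g=lambda im:cv2.convertScaleAbs(cv2.resize(im,None,fx=4,fy=4,interpolation=cv2.INTER_CUBIC),alpha=1.2)
cv2.imwrite("pics/end.png",np.hstack([g(f["top"][110:230,200:300]),g(f["scene"][150:270,190:290])]))
E
```

```text
set guard=True t 37.45 [0.5673 0.0237 0.054 ] gap 0.678 F [-1.5 -0.4  5.9] g 87.5
clear t 38.73 [0.5667 0.0238 0.1787] gap 1.001 F [ 0.3  0.7 -0.7] g 0.0
home t 40.86 [0.1965 0.4867 0.1998] gap 1.002 F [-0.3  0.5  0.1] g 0.0
```

View pics/end.png

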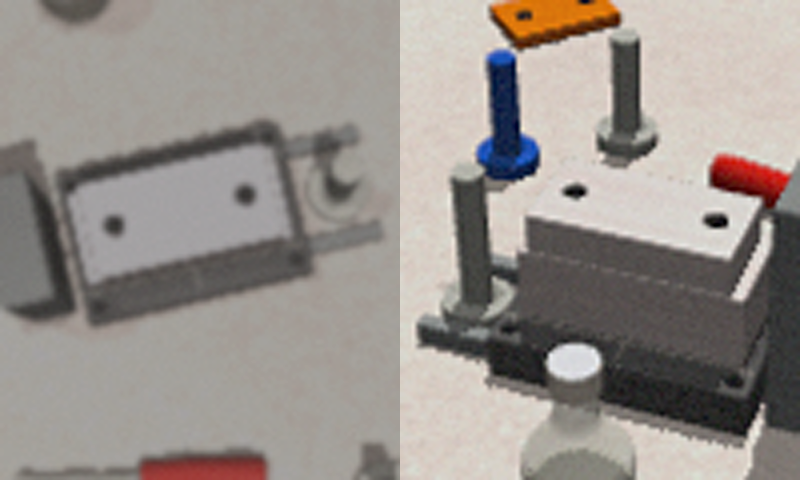

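The stack stands square with 26 on 48, its top level with the gauge top, and the gauge is upright. I check the centre numerically (dots at (113,225) and (245,194)) and hand in if it is good.

```bash
python3 - <<'E'
from h import at
from mv import *
P=lambda x,y:at("top",(200+x/4-.38,110+y/4-.38),.104)
a,b=P(113,225),P(245,194);c=(a+b)/2;d=a-b
print(c.round(4),np.degrees(np.arctan2(d[1],d[0])).round(1))
if np.hypot(c[0]-.5675,c[1]-.0237)<.0035: print(job.hand_in())
E
```

```text
[0.5669 0.0239 0.104 ] 104.0
the job is handed in; nothing more can be done
None
```

The job is handed in: plate_48 with plate_26 on top is on the bed, centred and square to about 2 mm and level with the 104 mm gauge in the yoke, while plate_12 is flat on the table and plate_18 was left alone.

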